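# Hold the reference cell in the light of the hatchery's inspection lamp

## Task

Slide the inspection lamp's shutter fully open, then take the longest of the three glass cells out of the rack, gripping it by its two frosted side faces and never touching its clear end windows, and lower it into the gap midway between lamp and loupe without knocking it against them. Hold it there upright in the light path, middle of the cell on the beam and clear windows facing lamp and loupe squarely, and finish while still holding it: do not put it down or let go. Leave the other cells and everything else on the table where they are.

Things in the scene. Friction and masses are not known exactly. Their poses are not given: they have to be found in the camera images.
- bench: Inspection bench fixed to the table: an aluminium rail 30 mm wide, 300 mm long, top 28 mm above the table, on two 100 mm cross feet, with a lamp near its +y end and a loupe near its -y end. Origin: on the table, straight below the beam point; y along the rail and the beam towards the lamp, x level across the rail, z up.
- beam (a point): The point on the light beam midway between lamp and loupe, 80 mm above the table, axes as the bench (the beam runs along y). The gap is 80 mm long: the lamp's round snout (26 mm across) ends 40 mm from this point in +y, the loupe's round barrel begins 40 mm from it in -y.
- lamp (a point): Centre of the top of the black lamp housing, 104 mm above the table, 101 mm from the beam point in +y; axes as the bench. The housing is 52 mm wide and spans +68 to +134 mm in y, a finned heat sink follows to +158 mm. Between snout and housing (+58 to +68 mm) is the steel shutter guide, from 23 mm in +x to 57 mm in -x, top 106 mm above the table.
- loupe (a point): Middle of the loupe's front rim (lens side, facing the lamp), 80 mm above the table, 40 mm from the beam point in -y; axes as the bench. Black barrel 42 mm across at the rim, 34 mm behind it, top 101 mm above the table, reaching with its eyecup to -111 mm in y.
- shutter (a joint): The lamp's sliding shutter, a steel blade across the lamp's opening, in m: 0 = fully closed, 0.034 = fully open against its stop. It opens by sliding level along the bench's -x. Friction of about 1.5 N; it stays where it is left.
- shutter_tab (a point): Centre of the top of the shutter's upright black tab, 132 mm above the table and 63 mm from the beam point along the bench's +y. The tab measures 10 mm along x, 9 mm along y (axes as the bench) and its top 22 mm can be pinched, 26 mm stand clear above the shutter guide. It moves with the shutter.
- long_cell: The longest of three sealed glass cells in the rack: 16 mm wide (its x), 40 mm long (its y), 50 mm high without a small round white stopper (10 mm across, 6 mm) on top. Origin: centre of its underside; z up. Its two 40 mm long side faces (at x = -8 and +8 mm) are frosted, its two narrow 16 mm end faces (at y = -20 and +20 mm) are the clear windows for the light. 0.05 to 0.09 kg.
- cell_mid (a point): The middle of the long cell, 25 mm above its underside, axes as the cell.
- frost_a: The long cell's frosted face on its -x side, a plate 40 mm long, 50 mm high, 2.5 mm thick; origin at the middle of its lower edge, axes as the cell.
- frost_b: The long cell's frosted face on its +x side, alike.
- window_a: The long cell's clear window at its -y end, 11 mm wide, between the edges of the frosted plates and 0.5 mm behind them; origin at the middle of its lower edge (level with the cell's underside), axes as the cell.
- window_b: The long cell's clear window at its +y end, alike.
- rack: White rack block fixed to the table, 44 mm wide (x), 210 mm long (y), 22 mm high, with three equal wells in a line along y (at -66, 0 and +66 mm), each 19 x 43 mm and 12 mm deep. Each holds one cell standing upright, long side along the rack, so that 38 mm of the cell stand out. Origin: centre of its underside.
- mid_cell: Another such cell, 16 mm wide, 24 mm long, 50 mm high, in another well of the rack; origin and axes as the long cell.
- short_cell: The shortest cell, 16 x 16 mm, 50 mm high, in the remaining well; origin and axes as the long cell.
- salt_jar: Loose bystander: white-capped jar with a paper label, 60 mm across, 85 mm high. Origin: on its underside.
- dose_spoon: Loose bystander: white plastic dosing spoon, 130 mm long, lying flat. Origin: near its middle.
- sieve_ring: Loose bystander: black plastic sieve ring, 100 mm across, 28 mm high. Origin: on its underside.
- rinse_dish: Loose bystander: small white ceramic bowl, 90 mm across, 35 mm high. Origin: on its underside.
- air_valve: Loose bystander: twin air-line valve, a 55 x 24 mm block 30 mm high with two stubs and two knobs. Origin: on its underside.
- tweezers: Loose bystander: steel tweezers, 155 mm long, lying flat, 8 mm high. Origin: on its underside.
Mind the look-alikes: they are no part of the job. What is shaped like the rack but red or turquoise is not meant.

How it is judged:
By the outcome, as a careful person would: the job done as asked, in the order asked, and still so for the second after the job is handed in, while the arm keeps its last pose, push and grip.
It also fails if it takes over 56 s, if anything falls off the work surface, if the arm or the gripper's body presses on something with over 40 N, if the wrist force passes 120 N, or if a joint passes its speed limit or range.

## Robot

A 6-joint arm with a two-finger parallel gripper is mounted at the origin on the work surface. World frame = base frame: x ahead of the robot, y to its left, z up, the work surface at z = 0. Lengths are in mm, angles in rad, forces in N, time in s.
With the tool pointing down it reaches from about 275 to 775 mm from the base axis. Payload 14.6 kg.
Tool frame: the origin (TCP) lies at the very end of the fingers, on their centre line; the grasp point (between the pads) lies 19 mm behind it (bot.hold_point_z is the z of the grasp point in the tool frame, in mm); z points along the fingers, y is the line along which they close (so a half turn about z gives the same grasp; the last joint's range is limited). The gripper opens to 85 mm and grips with 20 to 120 N. Pads are 22 mm wide; open, the fingers measure 114 mm over their backs; the gripper's body (76 mm by 85 mm) begins 54 mm behind the grasp point. The pads swing forward as they close: fully open they stand 13 mm farther back than shut.
Start: joints at [1.157, 0.263, -0.048, 1.259, 0, 1.415], TCP at [134.363, 507.518, 231.278] pointing down, gripper open.
Joint ranges: [-2.65, 2.65], [-0.89, 1.7], [-1.18, 1.37], [-2.13, 2.11], [-1.35, 1.29], [-3.14, 3.14]. Speed limits (rad/s): [1.89, 1.89, 2.57, 2.79, 3.14, 3.14].

## Interface

Orientations are given as a rotation vector (axis times angle).
In Python, from station import bot gives the robot as it stands. Calls block until the motion is done:
- bot.movep(position, orientation): joint-space move of the TCP to a pose.
- bot.movel(position, vel=150, rot=None): straight line of the TCP; rot=None keeps the orientation; vel is the mean speed in mm/s.
- bot.goto_joints(angles): joint-space move.
- bot.move_gripper(opening, effort=None): finger opening in mm; effort is the grip in N (None keeps the last); returns when the fingers have stopped.
- bot.pause(seconds).
- bot.inverse_kinematics(position, orientation): joint angles nearest the present ones, or None.
- bot.camera(name): name is "side" or "top" or "wrist"; returns (picture, depth): 480x640x3 uint8, red, green, blue; 480x640 float32, mm along the optical axis (not along the pixel's ray), 0 where there is no reading.
- bot.get_calibration(name): a dict with "K" (3x3 intrinsics, pixels), "k1" (the pictures are not rectified: a ray, as slopes to the right and down, at radius r is drawn at 1 + k1 r^2 times it, then the intrinsics apply), "rvec" (rotation vector, rad) and "tvec" (3), from world to camera coordinates, as OpenCV has them. Camera axes: x right, y down, z forward; pixel columns grow to the right and rows downward; lengths in mm; the calibration is good to about 2 mm. A picture is of the moment at which its call begins: read the wrist's pose just before it. get_calibration takes no time and is no camera call; for the wrist camera it gives the pose at the moment of the call.
A pose or a line that the arm cannot do raises bot.IKError and nothing moves.
- bot.finish_job(): hands the job in, once; it reports no verdict.
Readings, each from a call of its own:
- bot.current_t(): time.
- bot.current_q(): joint angles.
- bot.current_dq(): joint speeds.
- bot.current_effort(): joint torques, N m.
- bot.current_tcp_pos(): TCP position.
- bot.current_eef_rot(): TCP orientation.
- bot.current_ft_force(): force on the tool from outside, world axes, zero at the start.
- bot.current_moment(): the same for the moment, N m.
- bot.current_finger_gap(): finger opening in mm.
Only numpy, scipy, OpenCV 4.12 (cv2) and the standard library are available. Lean on these libraries where they do the work, as an engineer would, in place of code of your own. Each camera call takes 0.05 s, during which the arm holds its last target. There are 200 camera calls.

## Working session

There is one attempt and no reset: what is moved stays moved. The work goes in short steps, each a Python script; the robot and the scene stay as the last script left them, time stands still between calls to the robot, and variables do not carry over. Pictures are saved under pics/ and viewed, on a budget of 10 in all, crops included, one or two more only if the job needs it, and the job is handed in when it is done.

```bash
ls; mkdir -p pics
python3 - <<'E'
from station import bot
import cv2,numpy as np
for n in("top","side"):
    p,d=bot.camera(n); np.savez(f"pics/{n}0.npz",p=p,d=d); cv2.imwrite(f"pics/{n}0.png",p[:,:,::-1])
    print(n,bot.get_calibration(n))
print(bot.current_t(),bot.hold_point_z, bot.current_eef_rot())
E
```

```text
pics
top {'K': array([[587.41995504,   0.        , 314.62690427],
       [  0.        , 587.41995504, 244.52755204],
       [  0.        ,   0.        ,   1.        ]]), 'k1': -0.07704345533281891, 'rvec': array([ 2.12194379, -2.10073779,  0.18105613]), 'tvec': array([ -72.32841298,  539.15826406, 1518.40694524])}
side {'K': array([[532.51954872,   0.        , 324.2477244 ],
       [  0.        , 532.51954872, 234.4197225 ],
       [  0.        ,   0.        ,   1.        ]]), 'k1': -0.035917775862114414, 'rvec': array([ 1.95481506, -0.81754562,  0.44504031]), 'tvec': array([-446.61722018,  245.80080577, 1027.31160143])}
0.1 -18.700000000000003 [-4.05389640e-01 -3.11507480e+00  1.32738966e-03]
```

View pics/top0.png

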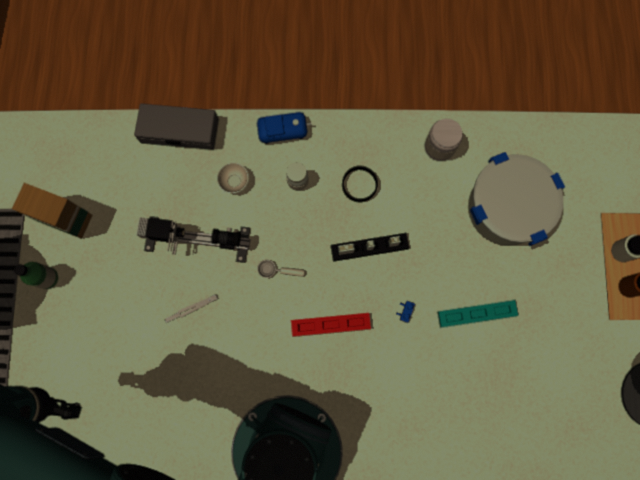

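View pics/side0.png

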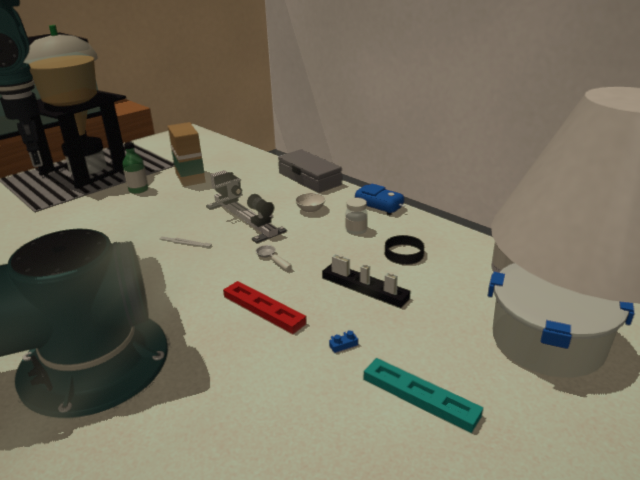

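The top view shows the bench at about (195,235), with the lamp on the left and the loupe at (230,238). The rack holding the cells is black, not white, at about (370,246). Its longest cell is the left one, at (346,248). The red and turquoise racks are empty look-alikes.

```bash
cat > h.py <<'E'
from station import bot
import cv2,numpy as np
from scipy.spatial.transform import Rotation as R
def cal(n):
    c=bot.get_calibration(n); c={k:np.array(v,float) if k!='k1' else float(v) for k,v in c.items()}; c['D']=np.array([c['k1'],0,0,0,0]); return c
def ray(c,uv):
    s=cv2.undistortPoints(np.array(uv,float).reshape(-1,1,2),c['K'],c['D'],None,None,None)[:,0] if 0 else cv2.undistortPoints(np.array(uv,float).reshape(-1,1,2),c['K'],c['D'])[:,0]
    Rm=R.from_rotvec(c['rvec']).as_matrix()
    return -Rm.T@c['tvec'], np.c_[s,np.ones(len(s))]@Rm
def onplane(c,uv,z):
    o,d=ray(c,uv); return o+d*((z-o[2])/d[:,2])[:,None]
def cloud(c,dep):
    v,u=np.mgrid[:480,:640]; o,d=ray(c,np.c_[u.ravel(),v.ravel()])
    return (o+d*dep.reshape(-1,1)).reshape(480,640,3)
def proj(c,P):
    return cv2.projectPoints(np.array(P,float).reshape(-1,1,3),c['rvec'],c['tvec'],c['K'],c['D'])[0][:,0]
def down(a):  # tool pointing down, closing line (tool y) at world heading a
    y=np.array([np.cos(a),np.sin(a),0]); z=np.array([0,0,-1.]); x=np.cross(y,z)
    return R.from_matrix(np.c_[x,y,z]).as_rotvec()
def shot(n,name):
    c=cal(n); p,d=bot.camera(n); np.savez(f"pics/{name}.npz",p=p,d=d,**c); cv2.imwrite(f"pics/{name}.png",p[:,:,::-1]); return c,p,d
E
python3 - <<'E'
from h import *
c=cal("top"); z=np.load("pics/top0.npz"); p=z['p']; d=z['d']
m=(p.max(2)<60).astype(np.uint8); m[:, :325]=0; m[:,415:]=0; m[:225]=0; m[265:]=0
m=cv2.morphologyEx(m,cv2.MORPH_CLOSE,np.ones((9,9)))
k=max(cv2.findContours(m,0,2)[0],key=cv2.contourArea); r=cv2.minAreaRect(k); b=onplane(c,cv2.boxPoints(r),22)
print("rack",r,b.round(1),b.mean(0)); print(np.linalg.norm(np.diff(b,axis=0),axis=1))
print("cells",onplane(c,[(346,248),(370,244),(394,240)],60).round(0))
X=cloud(c,d)
for n,uv in dict(lamp=(158,227),loupe=(228,238),tab=(175,235),f1=(150,245),f2=(242,257)).items():
    print(n,X[uv[1],uv[0]].round(0),onplane(c,[uv],90).round(0))
w=cal("wrist"); o,dd=ray(w,[(320,240)]); print("wrist cam",o,dd,bot.current_tcp_pos())
E
```

```text
rack ((369.94281005859375, 246.64881896972656), (16.68730926513672, 77.30791473388672), 80.7538833618164) [[ 545.6 -109.3   22. ]
 [ 581.8 -317.4   22. ]
 [ 536.1 -323.9   22. ]
 [ 500.3 -116.9   22. ]] [ 540.95536302 -216.89569903   22.        ]
[211.23733613  46.15159106 210.08678665]
cells [[ 529. -150.   60.]
 [ 541. -214.   60.]
 [ 552. -278.   60.]]
lamp [573. 343. 107.] [[576. 348.  90.]]
loupe [546. 158.  99.] [[548. 160.  90.]]
tab [558. 304.  77.] [[555. 301.  90.]]
f1 [543. 391.   9.] [[528. 366.  90.]]
f2 [511. 133.  11.] [[498. 121.  90.]]
wrist cam [ 67.73957329 525.10632802 373.35391668] [[ 0.26679264 -0.06245842 -0.96177401]] [134.28060318 507.30830149 230.89543255]
```

Run:
```python
from h import *
a=np.radians(-8.3)
cands=[(a+s) for s in (0,np.pi)]
for x in cands:
    for P in ([556,247,330],[560,310,250]): print(np.degrees(x),bot.inverse_kinematics(P,down(x)))
    print(bot.inverse_kinematics([529,-151,27],down(x+np.radians(18.2))))
    print(bot.inverse_kinematics([556,247,72],down(x)))
```

```text
-8.3 [2.84192161e-01 4.16431980e-01 4.50861793e-01 1.60522614e+00
 4.44089210e-16 1.99985082e+00]
-8.3 [3.78378786e-01 4.66945284e-01 3.19806402e-01 1.42365745e+00
 4.44089210e-16 2.09403744e+00]
[-0.42619297  0.4478291  -0.35924748  0.76371975  0.          0.97181576]
[ 2.84192161e-01  4.90256988e-01 -1.36600140e-01  9.43939200e-01
  4.44089210e-16  1.99985082e+00]
171.70000000000002 [ 0.28419216  0.41643198  0.45086179  1.60522614  0.         -1.14174184]
171.70000000000002 [ 0.37837879  0.46694528  0.3198064   1.42365745  0.         -1.04755521]
[-0.42619297  0.4478291  -0.35924748  0.76371975  0.         -2.16977689]
[ 0.28419216  0.49025699 -0.13660014  0.9439392   0.         -1.14174184]
```

Run:
```python
from h import *
bot.movep([560,255,330],down(np.radians(-8.3))); bot.pause(0.3)
c,p,d=shot("wrist","w1"); o,dd=ray(c,[(320,240)]); print(o,dd,c['K'],bot.current_tcp_pos(),bot.current_t())
```

```text
[571.67385661 324.96305955 472.48982974] [[-0.03117668 -0.27193639 -0.96185613]] [[361.00718554   0.         317.01155452]
 [  0.         361.00718554 241.61765635]
 [  0.           0.           1.        ]] [559.82259893 255.28942433 330.02615882] 2.2833
```

View pics/w1.png

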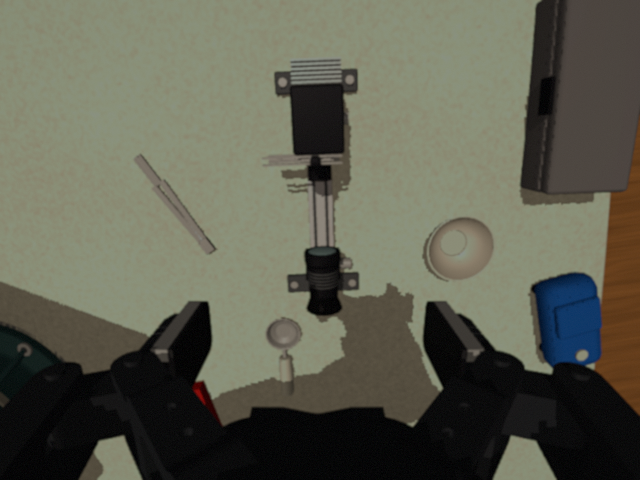

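The wrist view shows the bench upright in the image: lamp housing top at about (318,118), shutter tab at about (316,160) with the guide extending left (bench -x), and loupe at (322,280).

Run:
```python
from h import *
z=np.load("pics/w1.npz"); c={k:z[k] for k in('K','D','rvec','tvec')}; p=z['p'];X=cloud(c,z['d'])
roi=np.zeros((480,640),bool); roi[50:325,255:375]=True
Z=X[...,2]
print("table z",np.median(Z[200:240,80:130]))
hs=roi&(Z>97)&(Z<111)&(p.max(2)<60); hs[150:]=False
k=max(cv2.findContours(cv2.morphologyEx(hs.astype(np.uint8),cv2.MORPH_OPEN,np.ones((5,5))),0,2)[0],key=cv2.contourArea)
r=cv2.minAreaRect(k); B=onplane(c,cv2.boxPoints(r),104); print(r,B.round(1),B.mean(0).round(1),np.linalg.norm(np.diff(B,axis=0),axis=1),np.median(Z[hs]))
e=B-np.roll(B,1,0); e=max(e,key=np.linalg.norm); print("heading",np.degrees(np.arctan2(e[1],e[0])))
# loupe by silhouette: black rows 255..310
for v in range(250,312,6):
    u=np.where((p[v,295:352].max(1)<70))[0]+295
    P=onplane(c,[(u.min(),v),(u.max()+1,v)],80); print(v,u.min(),u.max(),P.mean(0).round(1),np.linalg.norm(P[1]-P[0]).round(1), np.nanmax(Z[v,300:345]).round(1))
# rail edges, feet
tab=roi&(Z>122)&(Z<140); print("tab",tab.sum(),np.median(X[tab],0), X[tab].min(0),X[tab].max(0))
cv2.imwrite("pics/w1b.png",cv2.resize(p[45:325,250:390,::-1],None,fx=4,fy=2.1*1,interpolation=cv2.INTER_CUBIC) if 0 else cv2.resize(p[45:195,240:400,::-1],None,fx=5,fy=4*1.0,interpolation=cv2.INTER_CUBIC))
```

```text
table z -0.21462441031215462
((316.5, 116.5), (65.0, 53.0), 90.0) [[553.3 377.6 104. ]
 [603.2 370.4 104. ]
 [595.6 310.4 104. ]
 [543.6 318.  104. ]] [573.9 344.1 104. ] [50.40694504 60.40087218 52.58515161] 103.82986246702939
heading 80.68768838968522
250 306 339 [560.7 201.8  80. ] 38.7 87.5
256 305 340 [559.7 194.6  80. ] 41.2 101.2
262 306 341 [559.8 187.3  80. ] 41.4 472.5
268 306 340 [558.2 180.1  80. ] 40.5 99.5
274 303 351 [561.8 172.1  80. ] 57.0 98.2
280 295 348 [554.4 165.6  80. ] 63.1 96.6
286 299 349 [556.2 157.6  80. ] 59.9 97.3
292 310 337 [554.6 150.1  80. ] 33.1 97.1
298 310 338 [554.1 142.4  80. ] 34.4 97.1
304 308 341 [553.6 134.5  80. ] 40.6 98.3
310 308 340 [552.  126.8  80. ] 39.6 100.0
tab 100 [567.25136437 304.90297293 131.59960282] [562.31539642 300.09725186 128.70128483] [571.88995504 309.26399271 134.18134957]
```

View pics/w1b.png

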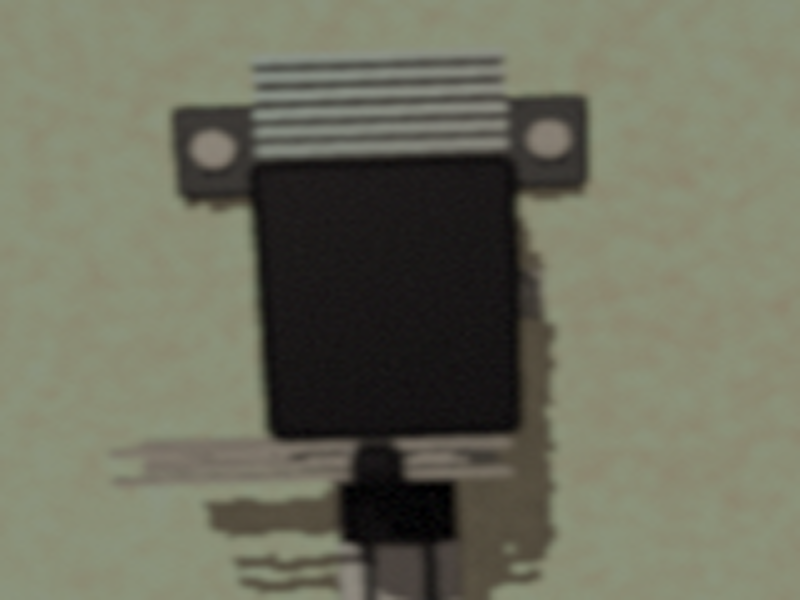

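Run:
```python
from h import *
z=np.load("pics/w1.npz"); c={k:z[k] for k in('K','D','rvec','tvec')}; p=z['p'];X=cloud(c,z['d'])
g=cv2.GaussianBlur(p,(0,0),.8).max(2).astype(float)
def edge(v,u0,u1,fall):  # subpixel column of strongest gradient
    s=np.diff(g[v,u0:u1]); s=-s if fall else s; i=s.argmax(); 
    i=min(max(i,1),len(s)-2); q=s[i-1:i+2]; return u0+i+.5+(q[0]-q[2])/(2*(q[0]-2*q[1]+q[2])+1e-9)
L=np.array([(edge(v,282,302,1),v) for v in range(92,150,3)]); Rr=np.array([(edge(v,334,352,0),v) for v in range(92,150,3)])
def edgev(u,v0,v1,fall):
    s=np.diff(g[v0:v1,u]); s=-s if fall else s; return v0+s.argmax()+.5
T=np.array([(u,edgev(u,78,95,1)) for u in range(298,340,3)]); Bo=np.array([(u,edgev(u,146,160,0)) for u in range(300,338,3)])
def fit(P,z,ax):
    W=onplane(c,P,z)[:,:2]; k=np.polyfit(W[:,ax],W[:,1-ax],1); r=W[:,1-ax]-np.polyval(k,W[:,ax])
    ok=abs(r)<2*np.median(abs(r))+.1; k=np.polyfit(W[ok,ax],W[ok,1-ax],1); return k,r.std().round(2),W.mean(0).round(1)
for n,P,ax in(('L',L,1),('R',Rr,1),('T',T,0),('B',Bo,0)):
    k,s,m=fit(P,104,ax); print(n,"dev deg",np.degrees(np.arctan(k[0])).round(2),s,m)
# bolts
for h in(8,11,14):
  W=[]
  for u,v in((282,82),(350,80),(293,284),(353,282)):
    q=p[v-7:v+8,u-7:u+8].max(2).astype(float); m=(q>(q.min()+q.max())/2+15) ; m=q>np.percentile(q,50)
    n,l,st,ce=cv2.connectedComponentsWithStats((g[v-6:v+7,u-6:u+7]>g[v-6:v+7,u-6:u+7].mean()+10).astype(np.uint8)); i=l[6,6]
    W.append((u-6+ce[i][0],v-6+ce[i][1]))
  Q=onplane(c,W,h)[:,:2]; a=(Q[0]+Q[1])/2;b=(Q[2]+Q[3])/2; e=a-b
  print(h,np.round(W,1).tolist(),Q.round(1).tolist(),a.round(1),b.round(1),np.linalg.norm(e),np.degrees(np.arctan2(e[1],e[0])),np.linalg.norm(Q[0]-Q[1]),np.linalg.norm(Q[2]-Q[3]))
u,v=282,82
print(X[88,279:288,2].round(1),X[282,288:298,2].round(1))
```

```text
L dev deg 5.9 0.1 [549.1 344.4]
R dev deg 6.92 1.52 [600.2 336.9]
T dev deg -6.34 0.23 [579.3 374.6]
B dev deg -6.4 0.27 [570.4 309.4]
8 [[282.2, 81.8], [349.4, 79.0], [294.0, 284.5], [351.9, 282.6]] [[539.7, 395.2], [619.7, 386.6], [511.8, 135.2], [591.7, 126.5]] [579.7 390.9] [551.8 130.9] 261.5352080713167 83.87523920224196 80.44950045424808 80.3918265757276
11 [[282.2, 81.8], [349.4, 79.0], [294.0, 284.5], [351.9, 282.6]] [[539.9, 394.7], [619.4, 386.2], [512.2, 136.5], [591.6, 127.7]] [579.6 390.5] [551.9 132.1] 259.84603088384813 83.87523920224199 79.9299013459188 79.87259996561993
14 [[282.2, 81.8], [349.4, 79.0], [294.0, 284.5], [351.9, 282.6]] [[540.1, 394.3], [619.1, 385.8], [512.6, 137.7], [591.5, 129.0]] [579.6 390. ] [552.  133.4] 258.15685369637947 83.87523920224196 79.4103022375896 79.35337335551242
[8.1 6.3 8.  7.7 9.3 6.8 7.9 5.3 7.2] [ 6.1  8.5  6.6  7.9  9.5 10.2 10.4 10.6  9.9  8.7]
```

Run:
```python
from h import *
bot.movep([566.4,267.3,330],down(np.radians(180-6.15))); bot.pause(0.3); shot("wrist","w2")
er=np.array([-.171,.985]); P=np.array([541,-217])
a=np.radians(9.9)
bot.movep([*(P+60*er),230],down(np.pi+a)); bot.pause(.3); shot("wrist","r2")
bot.movep([*(P-60*er),230],down(a)); bot.pause(.3); shot("wrist","r1")
print(bot.current_t())
i=[cv2.imread(f"pics/{n}.png") for n in("w2","r1")]
cv2.imwrite("pics/m1.png",cv2.resize(np.vstack([i[0][40:330,100:540],i[1][40:330,100:540]]),None,fx=1,fy=1))
```

```text
10.1333
```

View pics/m1.png

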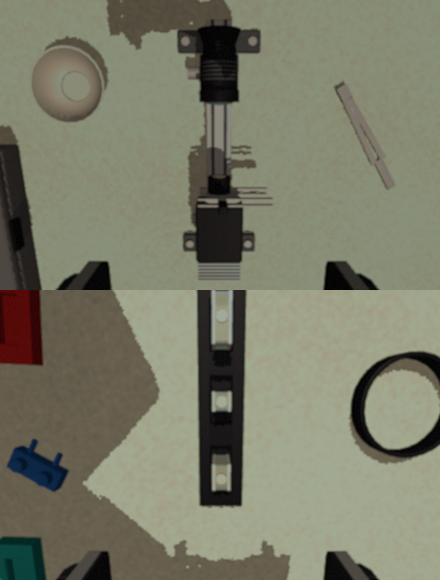

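The composite shows the flipped bench view (bolts at about (284,81), (350,81), (290,282) and (346,282) in the full frame). It also shows the rack, with stoppers near (322,65), (321,151) and (321,230) in r1. The long cell is the top one, on the +y side.

Run:
```python
from h import *
def ld(n):
    z=np.load(f"pics/{n}.npz"); return {k:z[k] for k in('K','D','rvec','tvec')},z['p'],z['d']
c,p,d=ld("w2"); g=cv2.GaussianBlur(p,(0,0),.8).max(2).astype(float); W=[]
for u,v in((284,81),(350,81),(290,282),(346,282)):
    q=g[v-6:v+7,u-6:u+7]; n,l,st,ce=cv2.connectedComponentsWithStats((q>q.mean()+10).astype(np.uint8)); i=l[6,6]; W.append((u-6+ce[i][0],v-6+ce[i][1]))
Q=onplane(c,W,11)[:,:2]; a=(Q[2]+Q[3])/2;b=(Q[0]+Q[1])/2;e=a-b
print(np.round(W,1).tolist(),Q.round(1).tolist(),(a+b)/2,np.linalg.norm(e),np.degrees(np.arctan2(e[1],e[0])),np.linalg.norm(Q[0]-Q[1]),np.linalg.norm(Q[2]-Q[3]))
# tab from depth
X=cloud(c,d); t=(X[...,2]>122)&(X[...,2]<140); t[:200]=0;t[260:]=0;t[:,:290]=0;t[:,350:]=0; print("tab",t.sum(),X[t].mean(0).round(1),X[t].min(0).round(1),X[t].max(0).round(1))
for n in("r1","r2"):
    c,p,d=ld(n); X=cloud(c,d); Z=X[...,2]; k=(p.max(2)<60)&(Z>16)&(Z<28); k[340:]=0;k[:,:260]=0;k[:,390:]=0
    P=X[k][:,:2]; L=[];Rr=[]
    rows=[]
    for v in range(60,250,5):
        u=np.where((p[v,270:375].max(1)<60))[0]+270
        if len(u)>10: rows.append((v,u.min()-.5,u.max()+.5))
    rows=np.array(rows); A=onplane(c,rows[:,[1,0]],22)[:,:2];B=onplane(c,rows[:,[2,0]],22)[:,:2]
    for S in(A,B):
        kf=np.polyfit(S[:,1],S[:,0],1); r=S[:,0]-np.polyval(kf,S[:,1]); ok=abs(r)<1; kf=np.polyfit(S[ok,1],S[ok,0],1); print(n,"edge x at y=-217,-151",np.polyval(kf,[-217,-151]).round(1),"yaw",np.degrees(np.arctan(-kf[0])).round(2),ok.sum())
    hi=((Z>63.5)&(Z<70)); hi[340:]=0; hi[:,:260]=0; hi[:,390:]=0
    nn,l,st,ce=cv2.connectedComponentsWithStats(hi.astype(np.uint8))
    for i in range(1,nn):
        if st[i,4]>30: print(n,"stop",ce[i].round(1),st[i,2:],onplane(c,[ce[i]],66)[0].round(1))
    hi=((Z>54)&(Z<70)); hi[340:]=0; hi[:,:260]=0; hi[:,390:]=0
    nn,l,st,ce=cv2.connectedComponentsWithStats(hi.astype(np.uint8))
    for i in range(1,nn):
        if st[i,4]>60: r=cv2.minAreaRect(np.argwhere(l==i)[:,::-1].astype(np.int32)); b=onplane(c,cv2.boxPoints(r),60); print(n,"cell",st[i],b.mean(0).round(1),np.linalg.norm(np.diff(b,axis=0),axis=1).round(1))
```

```text
[[284.9, 80.8], [352.2, 80.8], [289.5, 283.9], [347.5, 283.9]] [[591.5, 127.8], [512.0, 136.4], [619.2, 386.3], [539.7, 394.7]] [565.57201938 261.31084884] 259.8432322723811 83.8870342784273 79.99699424013575 79.93459469090703
tab 107 [566.1 302.8 130.4] [561.  299.1 122.9] [571.3 308.  133.8]
r1 edge x at y=-217,-151 [525.2 513.8] yaw 9.84 38
r1 edge x at y=-217,-151 [567.3 556. ] yaw 9.69 38
r1 stop [321.5  65.3] [ 12  14 122] [ 534.9 -152.1   66. ]
r1 stop [321.2 151. ] [ 11  13 101] [ 546.2 -216.8   66. ]
r1 stop [321.3 228.4] [11 12 94] [ 557.8 -281.6   66. ]
r1 cell [ 312   40   20   54 1051] [ 535.  -152.2   60. ] [14.9 39.4 15.4]
r1 cell [313 141  18  20 335] [ 546.5 -216.6   60. ] [14.2 15.6 14.4]
r1 cell [313 213  18  28 480] [ 558.  -281.5   60. ] [15.  24.7 15.3]
r2 edge x at y=-217,-151 [567.5 555.6] yaw 10.22 38
r2 edge x at y=-217,-151 [525. 514.] yaw 9.52 38
r2 stop [313.4  63.4] [ 12  14 128] [ 557.4 -282.1   66. ]
r2 stop [313.8 149.3] [ 12  12 109] [ 545.9 -217.6   66. ]
r2 stop [313.9 226.9] [11 11 94] [ 534.6 -152.6   66. ]
r2 cell [304  49  19  34 616] [ 557.7 -281.5   60. ] [14.2 24.5 14.5]
r2 cell [305 140  18  19 339] [ 546.2 -217.5   60. ] [14.2 14.8 14.4]
r2 cell [305 203  19  45 783] [ 534.6 -152.5   60. ] [15.7 40.3 16.3]
```

```bash
cat >> h.py <<'E'
YB=np.radians(-6.12); ex=np.array([np.cos(YB),np.sin(YB),0]); ey=np.array([-np.sin(YB),np.cos(YB),0])
BM=np.array([563.55,241.6,0])
YR=np.radians(9.9); CELL=np.array([534.7,-152.3,0])
E
python3 - <<'E'
from h import *
tab=np.array([566.9,304.6,0]); z=lambda v:np.array([0,0,v])
bot.move_gripper(40)
bot.movep(tab+z(165),down(YB)); bot.movel(tab+z(113),vel=100)
bot.move_gripper(0,25); print("gap",bot.current_finger_gap(),bot.current_ft_force(),bot.current_t())
bot.movel(tab+z(113)-24*ex,vel=60); print(bot.current_ft_force()@ex,bot.current_finger_gap(),bot.current_tcp_pos())
for s in np.arange(26,42,1.5):
    bot.movel(tab+z(113)-s*ex,vel=40); f=bot.current_ft_force()@ex; print(s,f.round(1),bot.current_finger_gap().round(1),((tab-bot.current_tcp_pos())@ex).round(2))
    if abs(f)>15: break
print(bot.current_t())
E
```

```text
gap 9.193487668137166 [-0.77785058 -1.16660508  5.25059865] 13.7833
-0.6477863466103223 8.839177447213247 [543.22693835 307.29948923 113.62801621]Traceback (most recent call last):
  File "<stdin>", line 8, in <module>
AttributeError: 'float' object has no attribute 'round'
```

Run:
```python
from h import *
tab=np.array([566.9,304.6,0]); z=lambda v:np.array([0,0,v])
print(bot.current_ft_force(),bot.current_finger_gap(),bot.current_tcp_pos())
for s in np.arange(26,42,1.5):
    bot.movel(tab+z(113)-s*ex,vel=40); f=bot.current_ft_force(); print(s,np.round(f,1),round(float(f@ex),1),round(bot.current_finger_gap(),2),round(float((tab-bot.current_tcp_pos())@ex),2))
    if abs(f@ex)>15: break
print(bot.current_t())
shot("wrist","s1")
```

```text
[-0.55003926 -0.72002041  8.86783784] 8.899220573910545 [541.60932902 307.49257965 113.65454785]
26.0 [-0.8 -0.7  8.9] -0.7 9.5 25.47
27.5 [-0.  -0.2 10. ] -0.0 9.24 26.82
29.0 [-0.1 -0.6  8.5] -0.1 9.1 28.31
30.5 [ 0.2 -0.8  8.2] 0.2 9.41 29.78
32.0 [ 0.9 -1.   8.1] 1.0 9.16 31.3
33.5 [ 1.8 -1.3  7.2] 1.9 9.06 32.49
35.0 [ 9.2 -1.2  2.6] 9.3 9.52 32.81
36.5 [15.8 -2.8 -1.2] 16.0 9.77 33.1
16.5833
```

View pics/s1.png

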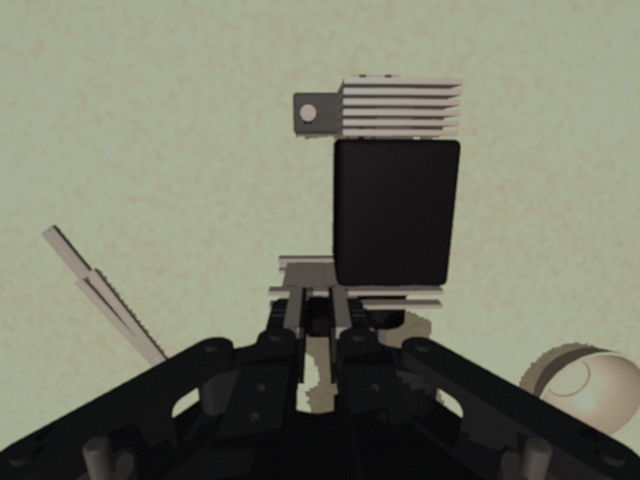

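Run:
```python
from h import *
z=lambda v:np.array([0,0,v])
bot.move_gripper(22); print(bot.current_ft_force()); q=bot.current_tcp_pos(); bot.movel(np.array(q)+z(60),vel=120)
bot.move_gripper(50)
bot.movep(CELL+z(130),down(YR)); bot.pause(.1); shot("side","sd1")
bot.movel(CELL+z(28),vel=120); bot.pause(.2); print(bot.current_tcp_pos(),bot.current_ft_force())
bot.move_gripper(0,35); bot.pause(.2); print("gap",bot.current_finger_gap(),bot.current_ft_force(),bot.current_tcp_pos(),bot.current_t())
```

```text
[-0.80431602 -0.58057013 -0.43559276]
[ 535.05173472 -152.44378309   28.562709  ] [-0.50025673 -0.09555344  0.25272026]
gap 15.38706723974303 [-1.28617776  0.57097874  5.32947178] [ 534.74880061 -152.3388305    28.11868746] 21.5917
```

Run:
```python
from h import *
z=lambda v:np.array([0,0,v])
bot.movel(CELL+z(45),vel=60); bot.movel(CELL+z(185),vel=150); bot.pause(.2); print("gap",bot.current_finger_gap(),bot.current_ft_force())
bot.movep(BM+z(185),down(YB)); bot.pause(.3); print("gap",bot.current_finger_gap(),bot.current_ft_force(),bot.current_tcp_pos(),bot.current_eef_rot(),down(YB),bot.current_t())
_,a,_=shot("wrist","h1"); _,b,_=shot("side","sd2")
cv2.imwrite("pics/m2.png",np.hstack([a[:,:,::-1][100:480,150:500],cv2.resize(b[130:250,190:300,::-1],(350,380),interpolation=cv2.INTER_CUBIC)]))
```

```text
gap 15.68824648043747 [-0.4553584  -0.59471778 -1.29902402]
gap 15.29725817980536 [ 0.67767203 -0.02912095 -1.49519121] [563.75339524 241.07675196 185.07277756] [2.33759111e+00 2.09879168e+00 1.51854410e-04] [2.3368584 2.0996898 0.       ] 25.075
```

View pics/m2.png

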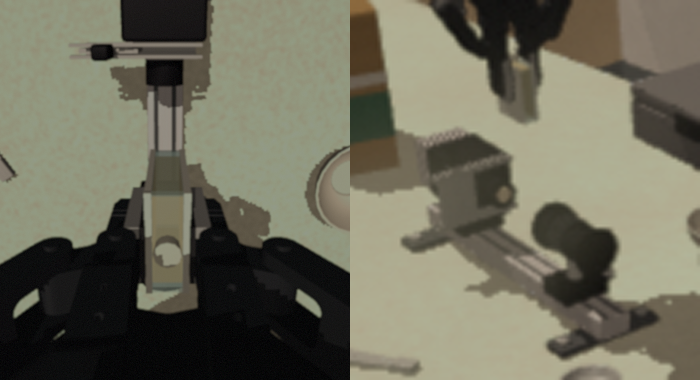

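The wrist view shows the cell between the pads with its stopper at about (317,352). The shutter tab has moved to the far -x end of the guide at (252,152), and the snout opening looks clear. Next I'm measuring the cell's pose in the hand.

Run:
```python
from h import *
z=np.load("pics/h1.npz"); c={k:z[k] for k in('K','D','rvec','tvec')}; p=z['p'];X=cloud(c,z['d']); T=np.array([563.75,241.08,185.07])
loc=lambda P:np.c_[(P-T)@ex,(P-T)@ey,P[:,2]-T[2]]
Z=X[...,2]; b=np.c_[((X-BM)@ex).ravel(),((X-BM)@ey).ravel()].reshape(480,640,2)
t=(Z>122)&(Z<140)&(abs(b[...,1]-63)<10); print("tab bench xy",b[t].mean(0),t.sum())
roi=np.zeros_like(t); roi[280:400,285:350]=True
for h0,h1,n in((35.5,43,'stopper'),(29,34.8,'top')):
    m=roi&(Z-T[2]>h0)&(Z-T[2]<h1)
    if n=='stopper': m&=(np.hypot(*(np.mgrid[:480,:640]-np.array([352,317])[:,None,None]))<20)
    q=loc(X[m]); print(n,m.sum(),q.mean(0).round(2),np.percentile(q,[2,98],0).round(1).tolist())
    if n=='top':
        A=np.c_[q[:,:2],np.ones(len(q))]; s=np.linalg.lstsq(A,q[:,2],rcond=None)[0]; print("slopes deg",np.degrees(s[:2]).round(2),"h",s[2].round(2), "res",(q[:,2]-A@s).std().round(2))
        r=cv2.minAreaRect(q[:,:2].astype(np.float32)); print(r)
# window profile: column of depth pts along centre
for v in range(230,400,8): print(v,loc(X[v,318:319]).round(1)[0], end=' ')
cv2.imwrite("pics/h1c.png",cv2.resize(p[230:410,250:390,::-1],None,fx=4,fy=3.3,interpolation=cv2.INTER_CUBIC))
```

```text
tab bench xy [-33.1340803   62.69921066] 334
stopper 590 [ 1.8   1.22 37.54] [[-2.5, -3.6, 36.0], [6.1, 5.3, 38.7]]
top 4133 [ 1.79  3.14 31.67] [[-6.0, -18.5, 29.9], [9.6, 20.3, 33.8]]
slopes deg [ 0.05 -0.19] h 31.68 res 0.77
((1.4076671600341797, 0.5910568237304688), (41.94652557373047, 22.19383430480957), 87.86238861083984)
230 [   2.6   -5.6 -156.3] 238 [   2.6  -13.1 -157.7] 246 [   2.6  -20.1 -157. ] 254 [  2.3  19.9 -12.4] 262 [ 2.2 20.2 -0.5] 270 [ 2.2 20.1  8.6] 278 [ 2.2 19.9 16.7] 286 [ 2.2 19.7 23.8] 294 [ 2.1 19.7 30.5] 302 [ 2.1 17.4 31.8] 310 [ 2.1 14.1 31.3] 318 [ 2.1 11.6 32.3] 326 [ 2.1  8.5 32.1] 334 [ 2.1  5.4 32.2] 342 [ 2.1  5.2 36.9] 350 [ 2.1  3.  38.1] 358 [ 2.1 -0.9 36.9] 366 [ 2.1 -3.6 37.5] 374 [  2.1 -11.2  31.6] 382 [  2.1 -14.7  31.5] 390 [  2.1 -18.4  31.2] 398 [   2.7 -201.2 -184.4]
```

View pics/h1c.png

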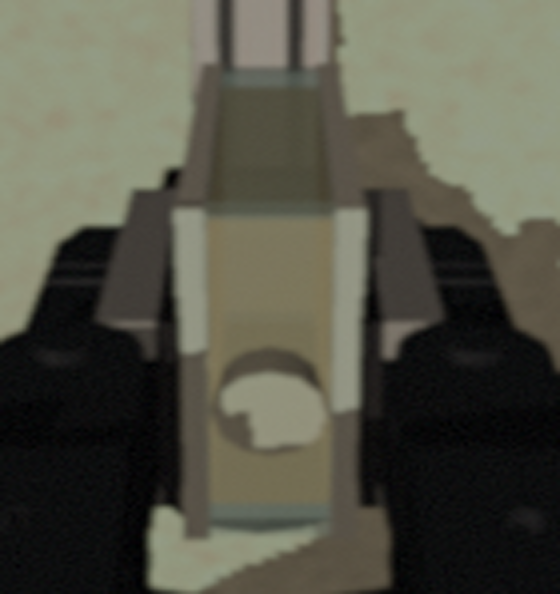

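Run:
```python
from h import *
er=np.array([-.171,.985]);P=np.array([541,-217])
V=dict(w1=([559.82,255.29,330.03],-8.3),w2=([566.4,267.3,330],173.85),r1=([*(P-60*er),230],9.9),r2=([*(P+60*er),230],189.9),h1=([563.75,241.08,185.07],-6.12))
for n,(T,y) in V.items():
    z=np.load(f"pics/{n}.npz"); c={k:z[k] for k in('K','D','rvec','tvec')}; X=cloud(c,z['d']); y=np.radians(y)
    a=np.array([np.cos(y),np.sin(y),0]); b=np.array([-np.sin(y),np.cos(y),0]); D=X-np.array(T)
    o,dd=ray(c,[(c['K'][0,2],c['K'][1,2])]); o=o-T
    print(n,"cam loc",(o@a).round(2),(o@b).round(2),o[2].round(2),"dir",(dd[0]@a).round(4),(dd[0]@b).round(4),dd[0][2].round(4))
    l=np.dstack([D@a,D@b,D[...,2]]); m=(z['d']>0)&(z['d']<260)
    for v in (330,350,370):
        u=np.where(m[v])[0]; L=u[u<300];Rr=u[u>335]
        mid=lambda f:f
        if n!='h1': print("  row",v,L.max(),Rr.min(),l[v,L.max()-3].round(1),l[v,Rr.min()+3].round(1),"outer",L.min(),Rr.max(),l[v,L.min()+3].round(1),l[v,Rr.max()-3].round(1))
```

```text
w1 cam loc 1.67 70.65 142.46 dir 0.0001 -0.2779 -0.9606
  row 330 211 423 [-41.4  -2.3  16. ] [44.6 -2.  16.5] outer 155 479 [-53.4   6.9  32.3] [56.6  7.1 32.6]
  row 350 209 425 [-41.2  -8.1  21.2] [44.3 -7.5 22. ] outer 135 499 [-49.8  12.3  53. ] [53.3 12.2 52.7]
  row 370 200 434 [-40.9  -8.5  33.3] [44.5 -8.6 32.9] outer 40 594 [-71.   12.1  63. ] [74.9 11.9 62.6]
w2 cam loc -1.8 70.93 142.47 dir -0.0 -0.279 -0.9603
  row 330 211 423 [-44.3  -1.1  18. ] [41.  -1.6 17.1] outer 155 479 [-57.    6.9  32.1] [53.3  7.  32.3]
  row 350 209 425 [-44.9  -8.2  20.8] [40.8 -7.5 22. ] outer 135 499 [-53.6  12.2  52.5] [50.6 11.4 51.4]
  row 370 200 434 [-44.4  -8.1  33.6] [40.8 -8.2 33.4] outer 40 594 [-75.1  11.9  62.5] [71.7 11.8 62.3]
r1 cam loc 1.68 70.04 142.48 dir 0.0002 -0.2779 -0.9606
  row 330 211 423 [-41.1  -2.5  16.8] [44.7 -2.8 16.2] outer 155 479 [-53.6   6.   31.8] [56.2  7.  33.5]
  row 350 209 425 [-41.2  -8.6  21.3] [44.9 -9.1 20.5] outer 135 499 [-50.8  10.6  51.2] [53.3 11.6 52.8]
  row 370 200 434 [-41.   -9.1  33.3] [44.1 -8.6 33.9] outer 40 594 [-71.9  10.9  62.1] [75.3 10.9 62.1]
r2 cam loc -1.98 71.08 142.51 dir -0.0 -0.279 -0.9603
  row 330 211 423 [-44.6  -1.3  17.5] [40.6 -1.2 17.6] outer 155 479 [-57.3   6.9  31.9] [52.3  8.2 34. ]
  row 350 209 425 [ -2.   71.1 142.5] [41.  -7.8 21.2] outer 135 499 [-53.9  12.1  52.3] [49.8 12.3 52.5]
  row 370 200 434 [-44.7  -8.4  33.1] [40.1 -7.1 34.7] outer 40 594 [-74.7  12.5  63.1] [71.5 12.  62.3]
h1 cam loc 1.86 70.47 142.43 dir -0.0002 -0.2779 -0.9606
```

```bash
sed -i 's/^BM=.*/BM=np.array([561.75,241.6,0])/' h.py
python3 - <<'E'
from h import *
z=lambda v:np.array([0,0,v]); G=BM-0.4*ey
bot.movel(G+z(185),vel=50,rot=down(YB)); bot.movel(G+z(120),vel=100); bot.movel(G+z(73.1),vel=50); bot.pause(.6)
T=bot.current_tcp_pos(); print(T,G,bot.current_ft_force(),bot.current_finger_gap(),np.degrees((R.from_rotvec(bot.current_eef_rot())*R.from_rotvec(down(YB)).inv()).as_rotvec()),bot.current_t())
c,p,d=shot("wrist","f1"); _,s,_=shot("side","f2"); shot("top","f3")
cv2.imwrite("pics/m3.png",np.hstack([p[60:440,140:490,::-1],cv2.resize(s[160:250,200:300,::-1],(420,380),interpolation=cv2.INTER_CUBIC)]))
# bias-corrected (world +1.8 x) bench checks
X=cloud(c,d)-[1.8,-.1,0]; b=np.dstack([(X-BM)@ex,(X-BM)@ey,X[...,2]])
for u in(310,318,325):
    col=b[:,u]; print(u,[tuple(col[v].round(1)) for v in range(170,400,12)])
t=(b[...,2]>122)&(b[...,2]<140)&(abs(b[...,1]-63)<9); t[:, :150]=0; print("tab",b[t].mean(0).round(1) if t.any() else None,t.sum())
E
```

```text
[561.71043173 241.19705473  73.09143207] [561.70735554 241.20227968   0.        ] [ 0.6076553   0.09084439 -0.54461949] 15.041641734583019 [-0.00140712 -0.00113303  0.00165235] 27.9167
310 [(np.float64(-2.2), np.float64(60.0), np.float64(99.3)), (np.float64(-2.4), np.float64(55.4), np.float64(92.3)), (np.float64(-2.4), np.float64(51.2), np.float64(91.7)), (np.float64(-2.4), np.float64(47.2), np.float64(92.3)), (np.float64(-2.4), np.float64(43.0), np.float64(92.8)), (np.float64(-3.8), np.float64(22.2), np.float64(27.9)), (np.float64(-3.8), np.float64(15.4), np.float64(27.6)), (np.float64(-3.2), np.float64(19.4), np.float64(60.9)), (np.float64(-2.9), np.float64(19.5), np.float64(76.7)), (np.float64(-2.6), np.float64(19.5), np.float64(89.9)), (np.float64(-2.4), np.float64(19.5), np.float64(101.0)), (np.float64(-2.3), np.float64(17.0), np.float64(105.1)), (np.float64(-2.4), np.float64(12.0), np.float64(104.2)), (np.float64(-2.4), np.float64(7.2), np.float64(103.8)), (np.float64(-2.4), np.float64(3.7), np.float64(105.8)), (np.float64(-2.3), np.float64(1.8), np.float64(110.1)), (np.float64
[... 1774 characters left out ...]
)), (np.float64(3.3), np.float64(19.6), np.float64(77.0)), (np.float64(3.0), np.float64(20.0), np.float64(91.1)), (np.float64(2.7), np.float64(19.7), np.float64(101.4)), (np.float64(2.7), np.float64(16.9), np.float64(105.0)), (np.float64(2.7), np.float64(12.5), np.float64(105.0)), (np.float64(2.7), np.float64(7.9), np.float64(104.9)), (np.float64(2.8), np.float64(3.6), np.float64(105.6)), (np.float64(2.7), np.float64(2.1), np.float64(110.7)), (np.float64(2.7), np.float64(-2.5), np.float64(110.7)), (np.float64(0.0), np.float64(70.0), np.float64(215.6)), (np.float64(2.9), np.float64(-17.4), np.float64(104.0)), (np.float64(3.4), np.float64(-37.5), np.float64(86.3))]
tab [-32.7  62.8 130.4] 1911
```

View pics/m3.png

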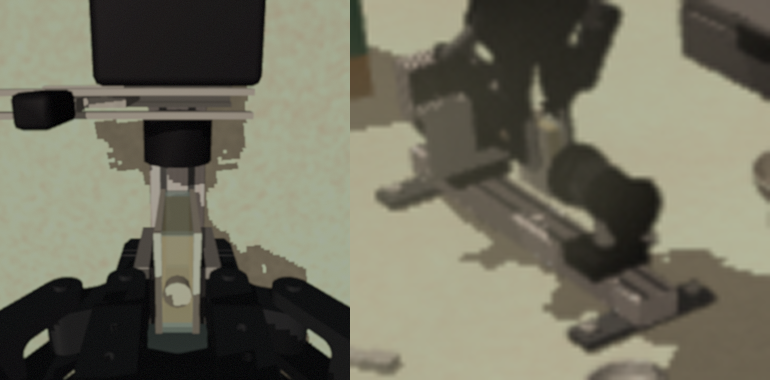

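Run:
```python
from h import *
z=np.load("pics/f1.npz"); c={k:z[k] for k in('K','D','rvec','tvec')}; p=z['p']; X=cloud(c,z['d'])-[1.8,-.1,0]; b=np.dstack([(X-BM)@ex,(X-BM)@ey,X[...,2]])
t=(abs(b[...,2]-132)<1.5)&(abs(b[...,1]-63)<9); t[:,:150]=0; print("tab top x,y 2-98%",np.percentile(b[t],[2,50,98],0).round(1).tolist(),t.sum())
g=(abs(b[...,2]-106)<1.5)&(abs(b[...,1]-63)<8)&(abs(b[...,0])<70); print("guide x",np.percentile(b[g][:,0],[.5,99.5]).round(1))
s=(b[...,2]>75)&(b[...,2]<95)&(b[...,1]>42)&(b[...,1]<56)&(abs(b[...,0])<20); print("snout x",np.percentile(b[s][:,0],[.5,99.5]).round(1), "y",np.percentile(b[s][:,1],1).round(1))
k=(abs(b[...,2]-105)<2)&(abs(b[...,1])<22)&(abs(b[...,0])<8.6); q=b[k]; print("cell top x",np.percentile(q[:,0],[1,99]).round(1),"y",np.percentile(q[:,1],[.5,99.5]).round(1))
for y0 in(-15,-5,5,15):
    w=q[abs(q[:,1]-y0)<3][:,0]; print(y0,np.percentile(w,[2,98]).round(2))
print(bot.current_tcp_pos(),bot.current_finger_gap())
```

```text
tab top x,y 2-98% [[-38.2, 58.5, 130.6], [-33.6, 62.7, 131.6], [-29.3, 66.6, 132.9]] 1373
guide x [-56.7  22.6]
snout x [-12.3  12.5] y 42.1
cell top x [-7.7  7.7] y [-19.7  20.3]
-15 [-7.56  7.57]
-5 [-7.47  7.48]
5 [-7.58  7.54]
15 [-7.72  7.47]
[561.68600712 241.2006942   73.05456209] 15.418721990242775
```

```bash
python3 -c "
from station import bot
print(bot.finish_job(),bot.current_t(),bot.current_finger_gap())"
```

```text
the job is handed in; nothing more can be done
the job is handed in; nothing more can be done
```

I opened the shutter, took the long cell out of the rack by its frosted sides, and lowered it into the light path. I handed the job in at about 28 s, still holding the cell.

**Last checks, from the final wrist view and arm readings:**

| Check | Measured | Expected |
|---|---|---|
| Shutter tab position along bench x | about -33.8 mm | -34 mm if it starts at x = 0, as I assumed |
| Force when the shutter reached its stop | rose to 16 N | a rise when it reaches the stop |
| Cell across the beam (x) | centred to about 0.1 mm | 0 |
| Cell along the beam (y) | spans -19.7 to +20.3 mm | -20 to +20 mm |
| Cell top height | about 105 mm, so its middle is near 80 mm | 80 mm for the middle |
| Tool yaw and tilt error | under 0.01° | 0 |
| External force on the tool | below 1 N | no contact with lamp or loupe |

**What disagreed:**
- **Wrist camera:** its calibration was off by a fixed 1.8 mm in world x. I found this by comparing views with the gripper turned half round, and corrected for it before lowering the cell. I had already pinched the tab and the cell at the uncorrected position; both grips closed normally.
- **Top camera:** its rough rack position differed from the wrist camera's by about 5 mm. I used the wrist values.
- **Rack colour:** the rack looked black in the images, not white as described. I identified it by its three cells.
- **Finger opening:** it read about 0.6 mm less than the true widths.

**Not checked:** I took a last top view but did not compare it with the first one for moved bystanders. No planned path came near them.

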